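# Slide a filter cassette along the fence into the read pocket

## Task

With the fingertips, push the red filter cassette squarely up against the long dark steel fence of the white loading deck, then slide it along the fence into the blue-floored corner pocket until it sits fully home, against both the fence and the end stop, and take the hand away. The cassette must stay flat on the deck all the while: push it gently, do not squeeze it, pick it up or tip it. Leave the grey spare cassette, the two vials and the orange jar where they stand.

Things in the scene. Friction and masses are not known exactly. Their poses are not given: they have to be found in the camera images.
- stage: White loading deck, fixed to the bench: a plate 150 mm (its x) by 260 mm (its y), 12 mm thick; top at z = +12 mm. Origin: centre of its underside, z up. A dark steel fence runs along y on its far (+x) side, a dark steel end stop closes the fence's +y end, and a low blue lip parallel to the fence completes the corner pocket (blue floor, 48 mm wide), open only towards -y. All its surfaces are slippery (friction about 0.3).
- fence (a point): Point on the fence's inner face, at deck level and mid-length: deck frame x = +45 mm, y = -12 mm. The fence runs along the deck's y from -125 to +100 mm, is 10 mm thick and stands 14 mm above the deck. Axes as the deck's; the face looks to -x.
- stop (a point): Inner corner at deck level, where fence and end stop meet: deck frame x = +45 mm, y = +90 mm. The stop's inner face (y = +90 mm, looking to -y) runs from x = -11 to +55 mm; it is 10 mm thick and stands 14 mm above the deck.
- lip (a point): Round nose of the blue lip at the pocket's mouth, on the lip's centre line at deck level: deck frame x = -7 mm, y = +58 mm. The lip is 8 mm thick (inner face x = -3 mm), 8 mm high above the deck and runs from here to the end stop.
- home (a point): The point on the deck's top (in the pocket) where the centre of the cassette's underside lies when it is fully home: deck frame x = +23 mm, y = +68 mm, z = +12 mm. Axes as the deck's: +x into the fence, +y into the end stop.
- cassette: Red plastic filter cassette with a white disc on top: a square block 44 x 44 mm, 18 mm high, about 60 g, loose, lying on the deck. Origin: centre of its underside, z up. It starts off the fence, turned up to 20 degrees, toward the deck's -y end, and slides under a light push (about 0.3 N).
- spare: Grey spare cassette, 44 x 44 x 18 mm, lying loose on the bench on the robot's side of the deck. Origin: centre of its underside. To be left alone.
- vial_deck: Amber sample vial with black cap, 24 mm diameter, 46 mm tall, loose, standing on the deck on the robot's side of the lip. Origin: centre of its underside. To be left alone.
- vial_bench: White sample vial with black cap, 24 mm diameter, 46 mm tall, loose, standing on the bench beyond the fence. Origin: centre of its underside. To be left alone.
- bottle: Orange jar with white cap, 48 mm diameter, 75 mm tall, loose, standing on the bench beyond the deck's +y end. Origin: centre of its underside. To be left alone.
Not all that is in view belongs to the job. Of the things like the cassette, leave any that is pink or turquoise; of the rest the smaller one is meant.

How it is judged:
By the outcome, as a careful person would: the job done as asked, in the order asked, and still so for the second after the job is handed in, with the robot touching nothing.
It also fails if it takes over 45 s, if anything falls off the work surface, if the arm or the gripper's body presses on something with over 40 N, if the wrist force passes 120 N, or if a joint passes its speed limit or range.

## Robot

A 7-joint arm with a two-finger parallel gripper is mounted at the origin on the work surface. World frame = base frame: x ahead of the robot, y to its left, z up, the work surface at z = 0. Lengths are in mm, angles in rad, forces in N, time in s.
With the tool pointing down it reaches from about 375 to 925 mm from the base axis. Payload 3.1 kg.
Tool frame: the origin (TCP) lies at the very end of the fingers, on their centre line; the grasp point (between the pads) lies 19 mm behind it; z points along the fingers, y is the direction in which the jaws open and shut (so a half turn about z gives the same grasp; the last joint's range is limited). The gripper opens to 85 mm and grips with 20 to 120 N. Pads are 22 mm wide; open, the fingers measure 114 mm over their backs; the gripper's body (76 mm by 85 mm) begins 54 mm behind the grasp point. The pads swing forward as they close: fully open they stand 13 mm farther back than shut.
Start: joints at [1.142, 0.383, 0.044, 1.598, -0.018, 1.161, -0.05], TCP at [211.14, -614.754, 192.169] pointing down, gripper open.
Joint ranges: [-2.61, 2.61], [-0.41, 2.15], [-1.48, 1.57], [0, 2.5], [-1.57, 4.71], [0.05, 1.97], [-2.85, 2.85]. Speed limits (rad/s): [2.79, 2.79, 3.14, 3.14, 3.14, 3.14, 3.14].

## Interface

Orientations are given as a unit quaternion [x, y, z, w].
In Python, from station import state, viewer, r gives the robot as it stands. The module is installed in compiled form; this text tells all that it offers.
- The arm moves only by the tool apply_moves, never from a script. Its argument "commands" is a list of rows, each a list of 5 numbers: the shift along the tool's x, y, z in cm, then the turn about the tool's z in rad, then the finger opening in cm, from 0 to 8.54. In form: [[dx, dy, dz, turn, jaw], ...]. A call has 1 to 12 rows; each row shifts and turns the commanded pose from where the row before left it, along the tool's axes as they then stand; what a row does not reach is not made up. A row lasts 1/8 s, in which the tool goes at most 62.5 mm and 10.7 degrees, less where a joint would pass 70% of its speed; a pose out of reach is approached as far as the arm can. A call with a gripper value outside its range is refused whole. The fingers move at their own pace and stop on an object; "newtons" is the grip in N (left out, the last holds). Time passes only in rows, so rows that do not move let the fingers close. It gives the time, the measured TCP pose, the force and the opening at its end, in the units of the state.
- state(): the state, without advancing time (a new reading comes with each control period).
- viewer.capture(name): name is "side" or "top" or "wrist"; returns a dict with "color" (420x560x3 uint8, blue, green, red), "z_map" (420x560 float32, mm along the optical axis (not along the pixel's ray), 0 where there is no reading), "fx", "fy", "cx", "cy" (pixels), "R" (3x3) and "t" (3): a world point X has camera coordinates R X + t. Camera axes: x right, y down, z forward; pixel columns grow to the right and rows downward; lengths in mm; the calibration is good to about 2 mm. A picture is of the moment at which its call begins.
- r.close_job(): hands the job in, once; it reports no verdict.
The state is a dict: "t": time; "q": joint angles; "qvel": joint speeds; "joint_efforts": joint torques, N m; "ee_pos": TCP position; "tool_rot": TCP orientation; "wrist_force": force on the tool from outside, world axes, zero at the start; "torque": the same for the moment, N m; "finger_gap": finger opening in mm.
Only numpy, scipy, OpenCV 4.12 (cv2) and the standard library are available. Lean on these libraries where they do the work, as an engineer would, in place of code of your own. Each camera call takes 0.05 s, during which the arm holds its last target.

## Working session

There is one attempt and no reset: what is moved stays moved. The work goes in short steps, Python scripts to look and compute and a tool call to move; the robot and the scene stay as the last step left them, time stands still between calls to the robot, and variables do not carry over. Pictures are saved under pics/ and viewed, and the job is handed in when it is done.

Besides the shell and the picture viewer there is one more tool, called after "Call:" as name([rows], argument=value, ...), one row to a line, values as JSON. apply_moves: Moves the arm, as the interface text tells. Its arguments: {"type":"object","properties":{"commands":{"type":"array","items":{"type":"array","items":{"type":"number"}}},"newtons":{"type":"number"}},"required":["commands"]}

```bash
mkdir -p pics
python3 - <<'E'
from station import state, viewer, r
import cv2,pickle
s=state();print(s)
for n in("top","side"):
    c=viewer.capture(n);cv2.imwrite(f"pics/{n}0.png",c["color"]);pickle.dump(c,open(f"{n}0.pkl","wb"));print(n,c["R"],c["t"],c["fx"],c["cx"],c["cy"])
E
```

```text
{'t': 0.0, 'q': array([ 1.14218774,  0.38384267,  0.04383916,  1.5995801 , -0.01788416,
        1.16119105, -0.0499119 ]), 'qvel': array([ 6.99074371e-04, -1.24415719e-03,  5.82483864e-05,  1.58321866e-03,
       -1.17515311e-03,  6.73566802e-05,  7.91505111e-04]), 'joint_efforts': array([-3.25166902e-04, -4.33458817e+01,  1.02425527e+00, -2.49513084e+01,
        1.06014608e-02,  1.14716080e-02,  6.38335294e-06]), 'ee_pos': array([ 210.76667838, -613.77511583,  190.77958817]), 'tool_rot': array([ 9.86345313e-01,  1.64685142e-01, -2.93951863e-04, -1.28107923e-03]), 'wrist_force': array([-0.32023535, -0.12260567, -0.06509642]), 'torque': array([ 0.03639284, -0.08681619,  0.06008498]), 'finger_gap': 85.45345348607596}
top [[ 0.00356721 -0.99913819 -0.04135389]
 [-0.98662924  0.00322184 -0.16294893]
 [ 0.16294173  0.04138223 -0.98576747]] [ 31.23856491 576.87942745 588.23120787] 398.0503801444354 279.49362136555783 210.65799009387374
side [[-0.81715415 -0.57640064 -0.00462579]
 [-0.35392454  0.50805514 -0.7852499 ]
 [ 0.4549687  -0.64003303 -0.61916169]] [475.35362629 227.53121627 561.58079194] 501.1798874666908 273.9918019840308 210.51237057344304
```

View pics/top0.png

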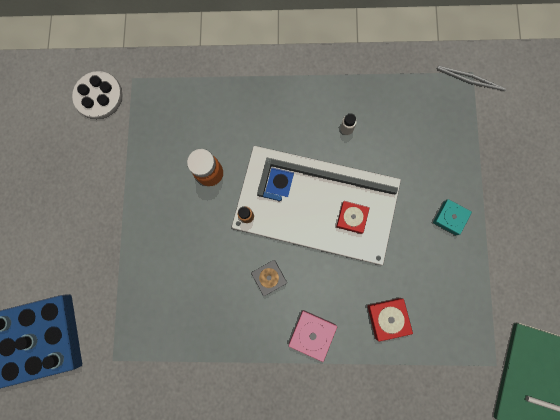

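View pics/side0.png

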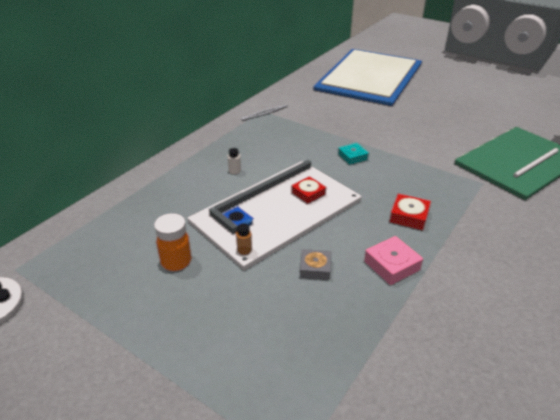

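The top picture has four look-alikes: a small red one on the deck (353,217), a larger red one on the bench (391,320), a pink one (313,336) and a turquoise one (454,217). Leaving out pink and turquoise, the smaller red one on the deck fits. I'll confirm that in a crop and measure it.

```bash
cat > h.py <<'E'
import numpy as np,cv2
def pt(c,u,v,z):
    # intersect pixel ray with plane z
    d=c["R"].T@np.array([(u-c["cx"])/c["fx"],(v-c["cy"])/c["fy"],1]);o=-c["R"].T@c["t"]
    return o+d*(z-o[2])/d[2]
def cloud(c):
    z=c["z_map"];v,u=np.indices(z.shape)
    P=np.stack([(u-c["cx"])/c["fx"]*z,(v-c["cy"])/c["fy"]*z,z],-1)
    W=(P-c["t"])@c["R"]; W[z<=0]=np.nan
    return W
def rect(xy):
    return cv2.minAreaRect(xy.astype(np.float32))
E
python3 - <<'E'
import pickle,cv2,numpy as np
from h import *
for n in("top","side"):
    c=pickle.load(open(n+"0.pkl","rb"));W=cloud(c);b=c["color"].astype(int)
    B,G,R=b[...,0],b[...,1],b[...,2]
    white=(B>150)&(G>150)&(R>150)
    Z=W[...,2]
    hsv=cv2.cvtColor(c["color"],cv2.COLOR_BGR2HSV)
    red=((hsv[...,0]<6)|(hsv[...,0]>174))&(hsv[...,1]>180)&(R>90)
    nl,l,st,ce=cv2.connectedComponentsWithStats(red.astype(np.uint8))
    for i in range(1,nl):
        if st[i,4]<100: continue
        m=(l==i); zt=np.nanpercentile(Z[m],80)
        mm=m&(abs(Z-zt)<4)
        print(n,"red",ce[i].round(),st[i,4],"ztop",zt.round(1),rect(W[mm][:,:2]))
    nl,l,st,ce=cv2.connectedComponentsWithStats(white.astype(np.uint8))
    for i in range(1,nl):
        if st[i,4]<3000: continue
        m=(l==i)&(abs(Z-12)<5)
        if m.sum()<2000: continue
        print(n,"white",ce[i].round(),st[i,4],np.nanmedian(Z[m]).round(1),rect(W[m][:,:2]),cv2.boxPoints(rect(W[m][:,:2])))
    x0,y0,x1,y1=(225,120,430,350) if n=="top" else (180,130,440,300)
    k=600/(y1-y0) if n=="top" else 3
    cv2.imwrite(f"pics/{n}0c.png",cv2.resize(c["color"][y0:y1,x0:x1],None,fx=k,fy=k,interpolation=2))
E
```

```text
top red [401. 322.] 273 ztop 23.4 ((407.8232727050781, -146.63938903808594), (55.653621673583984, 48.342899322509766), 11.793455123901367)
top white [318. 208.] 10009 11.4 ((596.1798095703125, -28.58056640625), (258.869384765625, 148.7104034423828), 76.1558609008789) [[ 493.01328  -136.46338 ]
 [ 637.4037   -172.04703 ]
 [ 699.3463     79.302246]
 [ 554.95593   114.885895]]
side red [308. 193.] 261 ztop 31.0 ((568.4618530273438, -83.46514129638672), (41.971797943115234, 40.19293975830078), 72.4531021118164)
side red [409. 215.] 526 ztop 24.3 ((405.75616455078125, -138.86611938476562), (52.71310043334961, 54.771240234375), 12.213494300842285)
side white [277. 213.] 6118 13.3 ((596.3396606445312, -26.791641235351562), (261.58154296875, 152.414794921875), 76.04559326171875) [[ 490.84113 -135.34512]
 [ 638.7579  -172.0999 ]
 [ 701.8382    81.76184]
 [ 553.92145  118.51662]]
```

View pics/top0c.png

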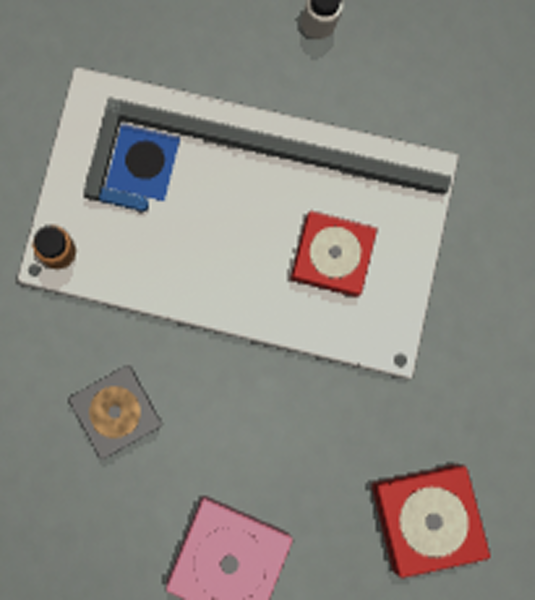

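```bash
cat >> h.py <<'E'
D0=np.array([596.25,-27.7]);YAW=np.radians(-13.88)
ex=np.array([np.cos(YAW),np.sin(YAW)]);ey=np.array([-ex[1],ex[0]])
def deck(p): d=np.asarray(p)[...,:2]-D0; return np.stack([d@ex,d@ey],-1)
def world(x,y): return D0+x*ex+y*ey
def cass(c,tag=""):
    W=cloud(c);Z=W[...,2];d=deck(W)
    m=(Z>26)&(Z<36)&(d[...,0]<60)&(d[...,0]>-75)&(abs(d[...,1])<125)
    hsv=cv2.cvtColor(c["color"],cv2.COLOR_BGR2HSV)
    m&=~((hsv[...,0]>6)&(hsv[...,0]<16)&(hsv[...,1]>90))
    nl,l,st,ce=cv2.connectedComponentsWithStats(m.astype(np.uint8))
    for i in range(1,nl):
        if st[i,4]<60: continue
        mm=l==i
        print(tag,ce[i].round(),st[i,4],"z",np.nanmedian(Z[mm]).round(1),"deck",rect(d[mm]))
E
python3 - <<'E'
import pickle
from h import *
for n in("top","side"):
    c=pickle.load(open(n+"0.pkl","rb"));cass(c,n)
    W=cloud(c);Z=W[...,2];d=deck(W)
    # fence/stop check: dark pts at z 22..30
    m=(Z>22)&(Z<30)&(c["color"].max(-1)<90)&(abs(d[...,0])<60)&(abs(d[...,1])<128)
    q=d[m]; f=q[(q[:,1]<60)&(q[:,1]>-115)]
    print(n,"fence x pct",np.percentile(f[:,0],[3,50,97]),"fit",np.polyfit(f[:,1],f[:,0],1)); f=q[(q[:,0]<35)&(q[:,1]>75)]
    print("stop y pct",np.percentile(f[:,1],[3,50,97]),len(f))
E
```

```text
top [353. 216.] 721 z 29.7 deck ((-10.510319709777832, -64.58869934082031), (44.091636657714844, 44.358394622802734), 89.02076721191406)
top fence x pct [ 3.422772   48.54618581 52.94003638] fit [2.10109361e-02 4.70698869e+01]
stop y pct [89.33113726 93.90250721 98.39043857] 161
side [249. 194.] 590 z 27.3 deck ((47.82275390625, -3.8291091918945312), (64.25660705566406, 230.80929565429688), 14.654213905334473)
side [308. 187.] 458 z 31.3 deck ((-10.547853469848633, -62.40005111694336), (45.81820297241211, 46.373104095458984), 87.93668365478516)
side fence x pct [43.73815212 45.5311574  47.63002705] fit [1.74687752e-04 4.56279289e+01]
stop y pct [ 95.44090908 100.62633323 119.60285646] 93
```

```bash
cat >> h.py <<'E'
def tool():
    from station import state
    from scipy.spatial.transform import Rotation as Ro
    s=state();M=Ro.from_quat(s["tool_rot"]).as_matrix()
    a=np.arctan2(M[1,0],M[0,0])
    print("t",s["t"],"deck xy",deck(s["ee_pos"]).round(1),"z",s["ee_pos"][2].round(1),"toolx yaw rel deck deg",np.degrees(a-YAW).round(2),"tilt",np.degrees(np.arccos(-M[2,2])).round(2),"F deck",(s["wrist_force"][:2]@ex).round(2),(s["wrist_force"][:2]@ey).round(2),s["wrist_force"][2].round(2),"gap",s["finger_gap"].round(1),"q",s["q"].round(2))
E
python3 -c "
from h import *
tool();print(world(-63,-63.5))"
```

```text
Traceback (most recent call last):
  File "h.py", line 32, in tool
    print("t",s["t"],"deck xy",deck(s["ee_pos"]).round(1),"z",s["ee_pos"][2].round(1),"toolx yaw rel deck deg",np.degrees(a-YAW).round(2),"tilt",np.degrees(np.arccos(-M[2,2])).round(2),"F deck",(s["wrist_force"][:2]@ex).round(2),(s["wrist_force"][:2]@ey).round(2),s["wrist_force"][2].round(2),"gap",s["finger_gap"].round(1),"q",s["q"].round(2))
                                                                                                                                                                                                                                                                                                           ^^^^^^^^^^^^^^^^^^^^^
AttributeError: 'float' object has no attribute 'round'
```

Call:
apply_moves([
  [0, 0, 0, 0.143, 1.0],
  [0, 0, 0, 0.143, 1.0],
  [0, 0, 0, 0.144, 1.0],
  [0, 0, 0, 0.144, 1.0],
  [0, 0, 0, 0, 1.0],
  [0, 0, 0, 0, 1.0],
], newtons=20)

```text
t: 0.85
ee_pos: [211.1, -614.4, 191.7]
tool_rot: [0.993, -0.12, -0.0, -0.0]
wrist_force: [-0.5, -0.7, 0.7]
finger_gap: 9.9
```

```bash
python3 -c "
from h import *
tool()"
```

```text
Traceback (most recent call last):
  File "h.py", line 32, in tool
    print("t",s["t"],"deck xy",deck(s["ee_pos"]).round(1),"z",s["ee_pos"][2].round(1),"toolx yaw rel deck deg",np.degrees(a-YAW).round(2),"tilt",np.degrees(np.arccos(-M[2,2])).round(2),"F deck",(s["wrist_force"][:2]@ex).round(2),(s["wrist_force"][:2]@ey).round(2),s["wrist_force"][2].round(2),"gap",s["finger_gap"].round(1),"q",s["q"].round(2))
                                                                                                                                                                                                                                                                                                           ^^^^^^^^^^^^^^^^^^^^^
AttributeError: 'float' object has no attribute 'round'
```

```bash
sed -i 's/s\["finger_gap"\].round(1)/round(float(s["finger_gap"]),1)/' h.py; python3 -c "
from h import *
tool()"
```

```text
t 0.85 deck xy [-233.2 -662. ] z 191.7 toolx yaw rel deck deg 0.07 tilt 0.05 F deck -0.32 -0.81 0.68 gap 9.9 q [ 1.07  0.38  0.14  1.6  -0.06  1.16 -0.59]
```

Call:
apply_moves([
  [1.42, -4.98, 0, 0, 1.0],
  [1.42, -4.98, 0, 0, 1.0],
  [1.42, -4.98, 0, 0, 1.0],
  [1.42, -4.98, 0, 0, 1.0],
  [1.42, -4.98, 0, 0, 1.0],
  [1.42, -4.98, 0, 0, 1.0],
  [1.42, -4.98, 0, 0, 1.0],
  [1.42, -4.98, 0, 0, 1.0],
  [1.42, -4.98, 0, 0, 1.0],
  [1.42, -4.98, 0, 0, 1.0],
  [1.42, -4.98, 0, 0, 1.0],
  [1.42, -4.98, 0, 0, 1.0],
])

```text
t: 2.35
ee_pos: [521.1, -74.5, 192.4]
tool_rot: [0.993, -0.121, 0.0, 0.0]
wrist_force: [1.0, -0.5, -0.1]
finger_gap: 10.3
```

Call:
apply_moves([
  [0, 0, 0, 0, 1.0],
  [0, 0, 0, 0, 1.0],
])

```text
t: 2.6
ee_pos: [520.1, -76.2, 192.0]
tool_rot: [0.993, -0.121, -0.0, 0.0]
wrist_force: [0.4, -0.6, -0.2]
finger_gap: 9.9
```

Run:
```python
from h import *
from station import viewer
tool()
for n in("top","side"):
    c=viewer.capture(n);cass(c,n);cv2.imwrite(f"pics/{n}1.png",c["color"])
```

```text
t 2.6 deck xy [-62.3 -65.4] z 192.0 toolx yaw rel deck deg 0.02 tilt 0.05 F deck 0.53 -0.44 -0.2 gap 9.9 q [ 0.35  0.17 -0.31  1.88  0.06  1.1  -1.79]
side [250. 194.] 581 z 27.3 deck ((47.55384826660156, -3.8115692138671875), (64.4132308959961, 233.40396118164062), 14.613351821899414)
side [308. 187.] 457 z 31.2 deck ((-11.516097068786621, -62.20472717285156), (46.9496955871582, 45.56837463378906), 89.53533935546875)
```

View pics/side1.png

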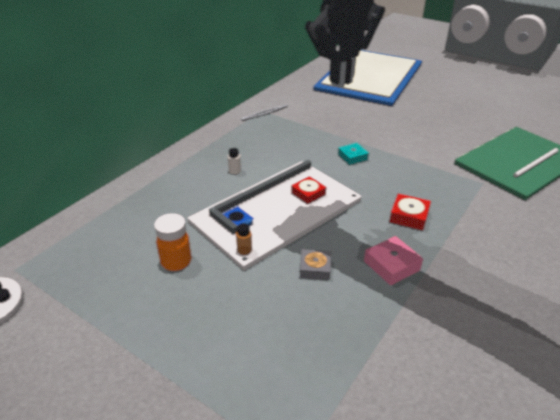

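Call:
apply_moves([
  [0, -0.2, 3.5, 0, 1.0],
  [0, 0, 3.5, 0, 1.0],
  [0, 0, 3.5, 0, 1.0],
  [0, 0, 3.0, 0, 1.0],
  [0, 0, 2.0, 0, 1.0],
  [0, 0, 1.0, 0, 1.0],
  [0, 0, 0, 0, 1.0],
])

```text
t: 3.58
ee_pos: [520.2, -74.8, 26.8]
tool_rot: [0.993, -0.122, -0.001, 0.0]
wrist_force: [-0.6, 1.1, 0.3]
finger_gap: 9.9
```

Run:
```python
from h import *
from station import viewer
tool()
c=viewer.capture("side");cv2.imwrite("pics/side2.png",cv2.resize(c["color"][130:290,180:400],None,fx=3,fy=3,interpolation=2))
```

```text
t 3.575 deck xy [-62.5 -64. ] z 26.8 toolx yaw rel deck deg -0.14 tilt 0.07 F deck -0.88 0.92 0.31 gap 9.9 q [ 0.31  0.39 -0.28  2.01  0.15  0.77 -1.88]
```

View pics/side2.png

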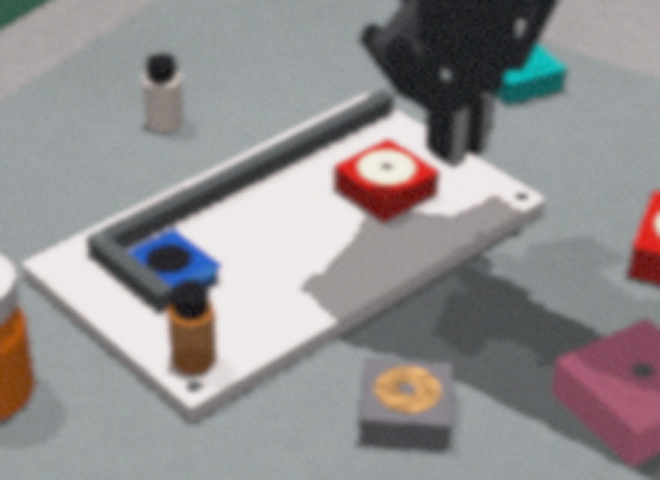

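Run:
```python
from h import *
from station import viewer,state
c=viewer.capture("side");p=state()["ee_pos"]
for off in ([0,0,0],[*(-11*ex),0],[*(11*ex),0],[*(19.5*ey),0],[*(-19.5*ey),0]):
    q=c["R"]@(p+off)+c["t"];u=np.array([c["fx"]*q[0]/q[2]+c["cx"],c["fy"]*q[1]/q[2]+c["cy"]]);print(((u-[180,130])*3).round())
W=cloud(c);Z=W[...,2];d=deck(W)
m=(Z>22)&(Z<60)&(d[...,0]<-35)&(d[...,0]>-90)&(d[...,1]<-30)&(c["color"].max(-1)<110)
for lo,hi in((22,30),(30,40),(40,50),(50,60)):
    k=m&(Z>=lo)&(Z<hi)
    if k.sum()>3: print(lo,k.sum(),np.percentile(d[k],[3,97],axis=0).round(1))
```

```text
[449. 211.]
[463. 220.]
[434. 202.]
[423. 225.]
[473. 197.]
```

Run:
```python
from h import *
from station import viewer,state
tool()
for n in ("side","top"):
    c=viewer.capture(n);p=state()["ee_pos"]
    cv2.imwrite(f"pics/{n}3.png",c["color"])
    q=c["R"]@p+c["t"];print(n,"tcp px",c["fx"]*q[0]/q[2]+c["cx"],c["fy"]*q[1]/q[2]+c["cy"],"depth",q[2])
    q=c["R"]@[*world(-10.5,-63),30]+c["t"];print(n,"cass px",c["fx"]*q[0]/q[2]+c["cx"],c["fy"]*q[1]/q[2]+c["cy"],"depth",q[2])
    W=cloud(c);d=deck(W)
    if n=="side":
        for v in range(160,210,4): print(v,[(u,c["z_map"][v,u].round(),d[v,u].round(),W[v,u,2].round()) for u in (324,329,335)])
```

```text
t 3.675 deck xy [-61.2 -63.3] z 28.0 toolx yaw rel deck deg -0.1 tilt 0.1 F deck 0.77 0.46 0.02 gap 10.1 q [ 0.31  0.39 -0.28  2.    0.15  0.77 -1.88]
side tcp px 329.32042935185774 200.16799869615642 depth 829.0678956489894
side cass px 308.123038204529 186.0012307056066 depth 858.0288642577082
160 [(324, np.float32(744.0), array([-73., -30.]), np.float64(126.0)), (329, np.float32(759.0), array([-70., -45.]), np.float64(118.0)), (335, np.float32(766.0), array([-72., -57.]), np.float64(114.0))]
164 [(324, np.float32(746.0), array([-75., -29.]), np.float64(121.0)), (329, np.float32(761.0), array([-71., -44.]), np.float64(112.0)), (335, np.float32(787.0), array([-63., -67.]), np.float64(98.0))]
168 [(324, np.float32(778.0), array([-59., -47.]), np.float64(98.0)), (329, np.float32(776.0), array([-66., -51.]), np.float64(99.0)), (335, np.float32(788.0), array([-65., -66.]), np.float64(93.0))]
172 [(324, np.float32(779.0), array([-62., -45.]), np.float64(93.0)), (329, np.float32(782.0), array([-66., -52.]), np.float64(91.0)), (335, np.float32(797.0), array([-63., -69.]), np.float64(83.0))
[... 1249 characters left out ...]
 -72.]), np.float64(13.0)), (329, np.float32(850.0), array([-49., -76.]), np.float64(16.0)), (335, np.float32(856.0), array([-53., -87.]), np.float64(12.0))]
204 [(324, np.float32(846.0), array([-49., -64.]), np.float64(13.0)), (329, np.float32(843.0), array([-56., -68.]), np.float64(15.0)), (335, np.float32(843.0), array([-63., -76.]), np.float64(15.0))]
208 [(324, np.float32(836.0), array([-58., -55.]), np.float64(14.0)), (329, np.float32(835.0), array([-64., -61.]), np.float64(14.0)), (335, np.float32(837.0), array([-69., -69.]), np.float64(13.0))]
top tcp px 345.1779405573503 245.96643310053597 depth 642.2836143400331
top cass px 352.1505140151561 215.81891540730277 depth 648.11571295538
```

View pics/top3.png

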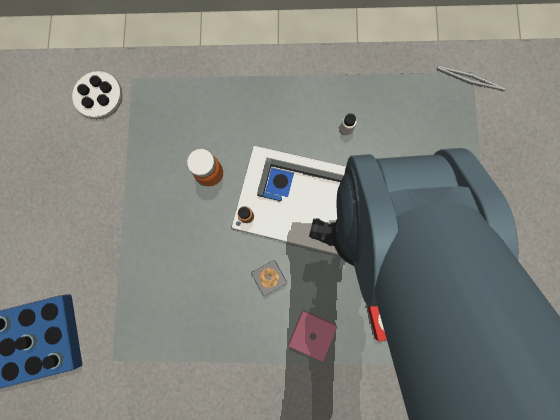

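View pics/side3.png

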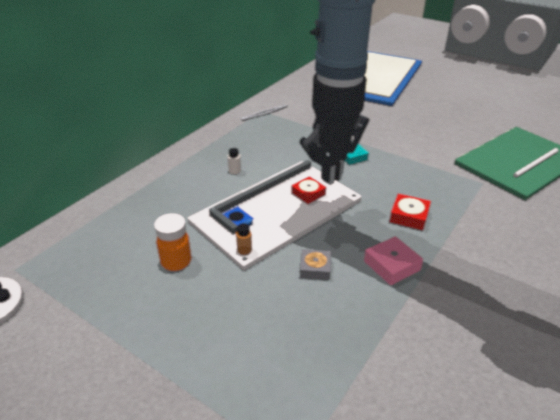

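Run:
```python
from h import *
from station import viewer,state
c=viewer.capture("side")
for p in ([520.1,-76.2,192],[520.1,-76.2,230]):
    q=c["R"]@p+c["t"];print(c["fx"]*q[0]/q[2]+c["cx"],c["fy"]*q[1]/q[2]+c["cy"])
W=cloud(c);Z=W[...,2];d=deck(W)
m=(Z>55)&(Z<100)&(d[...,0]<-30)&(d[...,0]>-100)&(d[...,1]<-20)&(d[...,1]>-110)
for lo in range(55,100,5):
    k=m&(Z>=lo)&(Z<lo+5)
    if k.sum()>3: print(lo,k.sum(),np.percentile(d[k],[3,97],axis=0).round(1).tolist())
c=viewer.capture("wrist");cv2.imwrite("pics/w3.png",c["color"])
print("wrist cam pos",-c["R"].T@c["t"],c["R"][2])
cv2.imwrite("pics/side3c.png",cv2.resize(viewer.capture("side")["color"][140:215,280:380],None,fx=7,fy=7,interpolation=2))
tool()
```

```text
338.272469605737 109.9966386995402
340.2939871099236 85.41452226935026
65 9 [[-67.9, -69.2], [-52.5, -50.4]]
70 33 [[-71.7, -71.8], [-60.9, -46.9]]
75 47 [[-72.4, -77.3], [-54.9, -43.6]]
80 55 [[-71.6, -79.8], [-55.7, -43.1]]
85 56 [[-72.0, -73.7], [-55.4, -42.3]]
90 62 [[-72.1, -74.3], [-56.1, -42.5]]
95 61 [[-71.8, -74.2], [-53.8, -43.0]]
wrist cam pos [585.9314817  -90.19674429 211.82536229] [-0.2503009   0.0627265  -0.96613397]
t 3.925 deck xy [-61.4 -62.7] z 28.0 toolx yaw rel deck deg -0.05 tilt 0.09 F deck -0.4 0.42 0.57 gap 10.1 q [ 0.31  0.39 -0.28  2.    0.15  0.77 -1.88]
```

View pics/w3.png

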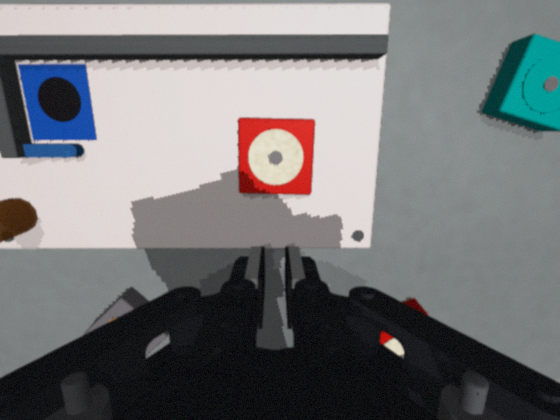

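View pics/side3c.png

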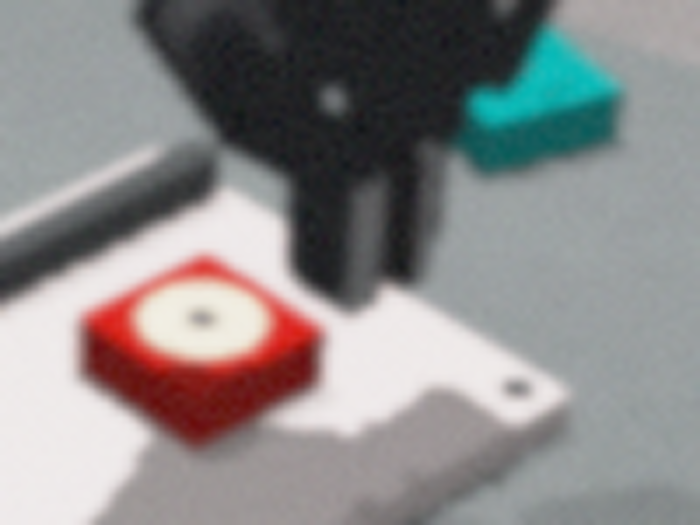

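The top view shows the arm over the deck. The side view has the fingertips ending near (330,183), and both depth and shadow put them at z≈67 while the state says 28. Horizontally they agree. So the reported height is about 40 mm lower than the real tips. I'll trust the camera and go down in stages, watching the force.

Call:
apply_moves([
  [0, 0, 0.7, 0, 1.0],
  [0, 0, 0.7, 0, 1.0],
  [0, 0, 0.6, 0, 1.0],
  [0, 0, 0, 0, 1.0],
  [0, 0, 0, 0, 1.0],
])

```text
t: 4.55
ee_pos: [520.9, -73.8, 7.1]
tool_rot: [0.993, -0.121, -0.0, -0.0]
wrist_force: [0.5, 0.0, -0.1]
finger_gap: 10.0
```

```bash
cat >> h.py <<'E'
def tips(name):
    from station import viewer
    c=viewer.capture("side");W=cloud(c);Z=W[...,2];d=deck(W)
    cv2.imwrite(f"pics/{name}.png",cv2.resize(c["color"][140:240,230:370],None,fx=5,fy=5,interpolation=2))
    m=(Z>15)&(Z<100)&(c["color"].max(-1)<85)&(d[...,0]<44-0)&(d[...,0]>-100)&(d[...,1]<50)&(d[...,1]>-125)
    for lo in range(15,80,5):
        k=m&(Z>=lo)&(Z<lo+5)
        if k.sum()>3: print(lo,k.sum(),np.percentile(d[k],[5,95],axis=0).round(1).tolist())
    cass(c,"side"); tool()
E
python3 -c "
from h import *
tips('s4')"
```

```text
15 6 [[43.7, -94.2], [44.0, -1.9]]
20 8 [[43.0, -52.1], [43.9, 44.3]]
25 7 [[43.2, -99.3], [43.9, -22.1]]
50 12 [[-71.3, -68.9], [-62.3, -46.5]]
55 31 [[-72.3, -68.4], [-61.1, -43.5]]
60 37 [[-72.3, -68.6], [-59.8, -43.0]]
65 41 [[-72.2, -70.1], [-60.0, -43.6]]
70 38 [[-72.5, -69.7], [-59.9, -43.4]]
75 39 [[-72.1, -69.4], [-59.6, -43.5]]
side [248. 195.] 565 z 27.3 deck ((47.651710510253906, 3.227630615234375), (64.28863525390625, 221.6724853515625), 15.509016990661621)
side [307. 187.] 418 z 31.3 deck ((-10.706655502319336, -61.88507080078125), (45.37184524536133, 45.24228286743164), 0.11321619153022766)
t 4.6 deck xy [-61.9 -62.8] z 7.3 toolx yaw rel deck deg -0.05 tilt 0.02 F deck -0.46 0.22 0.09 gap 10.1 q [ 0.3   0.42 -0.28  2.01  0.17  0.73 -1.89]
```

View pics/s4.png

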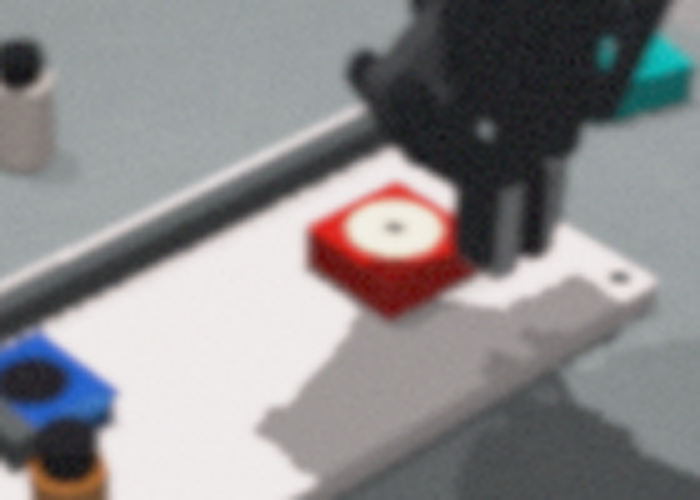

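The picture shows the tips at crop (500,270), about 48 mm up, so moves of known length behave as expected and the offset stays at about 41 mm. I'll carry on down.

Call:
apply_moves([
  [0, 0, 0.6, 0, 1.0],
  [0, 0, 0.6, 0, 1.0],
  [0, 0, 0.6, 0, 1.0],
  [0, 0, 0, 0, 1.0],
  [0, 0, 0, 0, 1.0],
])

```text
t: 5.22
ee_pos: [520.9, -73.8, -10.9]
tool_rot: [0.993, -0.121, -0.0, -0.0]
wrist_force: [-0.5, 0.1, 1.0]
finger_gap: 9.9
```

```bash
python3 -c "
from h import *
tips('s5')"
```

```text
20 8 [[43.5, -72.9], [44.0, 35.7]]
25 7 [[43.2, -67.6], [44.0, 31.3]]
30 7 [[-70.7, -68.3], [-64.7, -55.7]]
35 24 [[-71.4, -69.3], [-59.2, -44.9]]
40 41 [[-72.1, -68.4], [-56.1, -43.1]]
45 39 [[-72.5, -68.7], [-56.0, -42.7]]
50 39 [[-72.8, -68.5], [-58.5, -43.0]]
55 39 [[-72.3, -69.0], [-58.6, -43.7]]
60 40 [[-72.6, -72.3], [-63.5, -44.0]]
65 37 [[-72.9, -72.6], [-63.2, -43.8]]
70 45 [[-74.9, -80.2], [-64.0, -42.5]]
75 72 [[-74.4, -88.9], [-61.1, -29.7]]
side [246. 196.] 526 z 27.3 deck ((48.49567413330078, 9.861473083496094), (62.84386444091797, 206.7148895263672), 17.316295623779297)
side [305. 188.] 356 z 31.3 deck ((-11.057147026062012, -58.46417999267578), (39.7838020324707, 45.11469650268555), 89.05069732666016)
t 5.275 deck xy [-61.9 -62.8] z -10.7 toolx yaw rel deck deg -0.05 tilt 0.02 F deck -0.2 -0.09 0.42 gap 9.8 q [ 0.29  0.45 -0.27  2.02  0.18  0.7  -1.9 ]
```

View pics/s5.png

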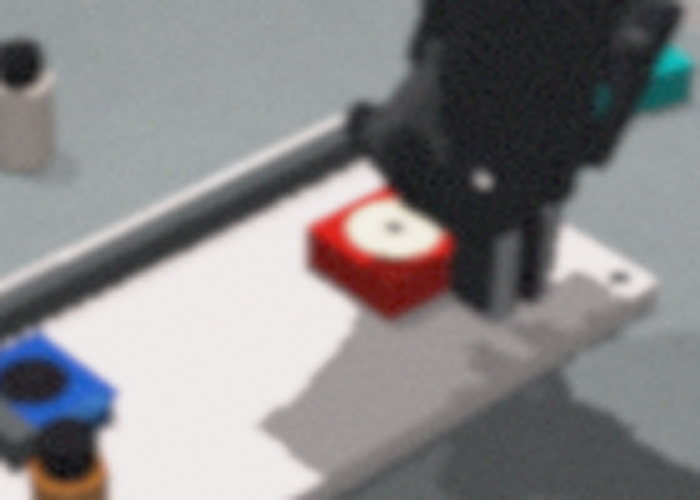

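Call:
apply_moves([
  [0, 0, 0.4, 0, 1.0],
  [0, 0, 0.3, 0, 1.0],
  [0, 0, 0.3, 0, 1.0],
  [0, 0, 0, 0, 1.0],
  [0, 0, 0, 0, 1.0],
])

```text
t: 5.9
ee_pos: [520.9, -73.8, -20.8]
tool_rot: [0.993, -0.121, 0.0, -0.0]
wrist_force: [-0.1, -0.3, -0.6]
finger_gap: 10.3
```

```bash
python3 -c "
from h import *
tips('s6')"
```

```text
15 5 [[-41.6, -67.9], [44.0, 35.2]]
20 16 [[-70.9, -72.9], [43.6, -3.7]]
25 21 [[-72.3, -68.9], [43.1, -44.5]]
30 42 [[-71.7, -69.5], [-58.2, -43.7]]
35 39 [[-72.4, -68.7], [-58.2, -43.0]]
40 38 [[-72.2, -69.4], [-55.8, -43.2]]
45 48 [[-72.5, -69.1], [-57.1, -43.5]]
50 32 [[-72.8, -69.0], [-63.3, -43.5]]
55 32 [[-72.8, -73.4], [-63.8, -43.4]]
60 36 [[-74.7, -75.8], [-63.2, -42.9]]
65 73 [[-74.8, -88.1], [-62.8, -28.7]]
70 118 [[-74.3, -94.6], [-53.5, -24.9]]
75 83 [[-74.1, -98.9], [-53.3, -21.6]]
side [249. 194.] 570 z 27.4 deck ((49.14177703857422, -3.402252197265625), (64.90791320800781, 231.5640106201172), 15.300493240356445)
side [304. 189.] 276 z 31.1 deck ((-10.61566162109375, -54.01653289794922), (29.360679626464844, 43.99749755859375), 87.95848846435547)
side [329. 202.] 93 z 31.5 deck ((-69.04906463623047, -60.02154541015625), (39.74383544921875, 16.560291290283203), 72.30974578857422)
t 5.95 deck xy [-62.  -62.8] z -20.8 toolx yaw rel deck deg -0.05 tilt 0.01 F deck -1.02 0.39 -0.51 gap 9.9 q [ 0.29  0.47 -0.26  2.02  0.19  0.68 -1.91]
```

View pics/s6.png

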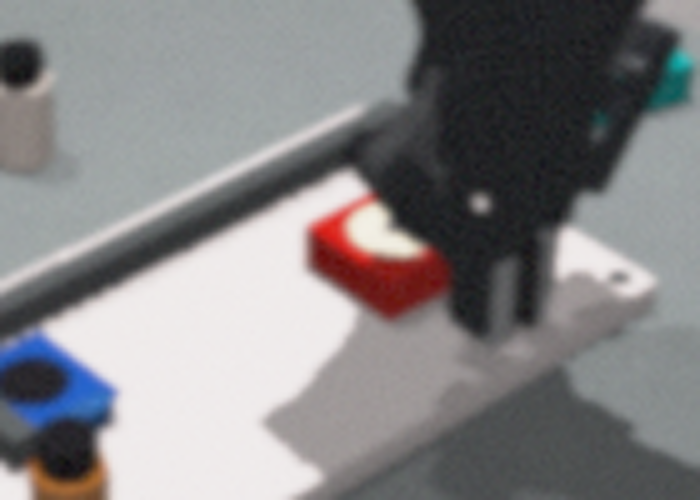

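The tips are now about 20 mm up, 8 mm above the deck and beside the cassette's −x face. Now I'll push along +x, gently.

Call:
apply_moves([
  [0.6, 0, 0, 0, 1.0],
  [0.5, 0, 0, 0, 1.0],
  [0.3, 0, 0, 0, 1.0],
  [0.3, 0, 0, 0, 1.0],
  [0.3, 0, 0, 0, 1.0],
  [0.3, 0, 0, 0, 1.0],
  [0.3, 0, 0, 0, 1.0],
  [0.3, 0, 0, 0, 1.0],
  [0.3, 0, 0, 0, 1.0],
  [0.3, 0, 0, 0, 1.0],
  [0.3, 0, 0, 0, 1.0],
  [0, 0, 0, 0, 1.0],
])

```text
t: 7.45
ee_pos: [558.3, -83.1, -20.7]
tool_rot: [0.993, -0.121, 0.0, -0.0]
wrist_force: [0.4, -0.9, 0.1]
finger_gap: 10.1
```

```bash
python3 -c "
from h import *
tips('s7')" | tail -4
```

```text
75 86 [[-35.5, -98.4], [-13.8, -20.8]]
side [242. 198.] 500 z 27.4 deck ((23.566007614135742, 15.638397216796875), (65.91844940185547, 173.8355712890625), 1.0822293758392334)
side [299. 186.] 312 z 31.2 deck ((-2.722604751586914, -52.89284133911133), (72.92066955566406, 36.84197998046875), 19.02483367919922)
t 7.5 deck xy [-23.8 -62.8] z -20.7 toolx yaw rel deck deg -0.05 tilt 0.03 F deck 0.55 -0.09 0.5 gap 9.8 q [ 0.29  0.52 -0.26  1.93  0.19  0.71 -1.89]
```

View pics/s7.png

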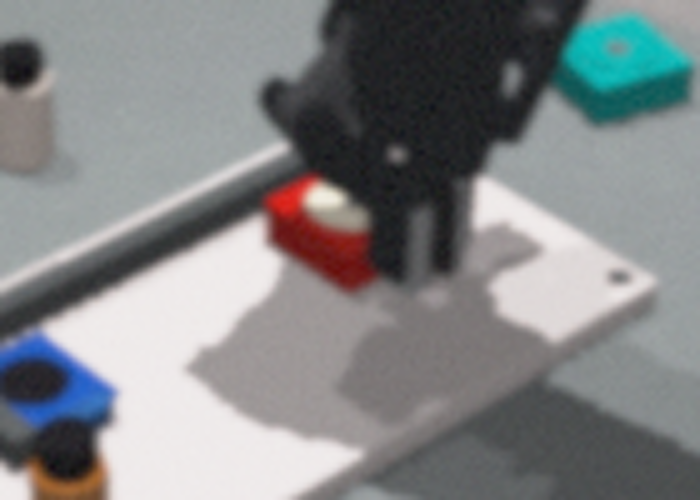

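The cassette is being pushed flat and square, with its corner at crop (350,290) and the fence a few mm ahead. I'll slow down from here.

Call:
apply_moves([
  [0.25, 0, 0, 0, 1.0],
  [0.25, 0, 0, 0, 1.0],
  [0.25, 0, 0, 0, 1.0],
  [0.2, 0, 0, 0, 1.0],
  [0.1, 0, 0, 0, 1.0],
  [0.1, 0, 0, 0, 1.0],
  [0, 0, 0, 0, 1.0],
])

```text
t: 8.38
ee_pos: [569.1, -85.8, -20.8]
tool_rot: [0.993, -0.121, 0.0, -0.0]
wrist_force: [-0.3, 0.0, -0.1]
finger_gap: 10.2
```

```bash
python3 -c "
from h import *
tips('s8')" | tail -4
```

```text
70 113 [[-24.7, -94.7], [-3.5, -25.5]]
75 78 [[-24.5, -99.5], [-4.3, -21.6]]
side [259. 194.] 730 z 27.8 deck ((18.55193328857422, 17.804977416992188), (169.53221130371094, 78.27271270751953), 87.90956115722656)
t 8.425 deck xy [-12.4 -62.9] z -20.8 toolx yaw rel deck deg -0.05 tilt 0.02 F deck -0.05 1.32 -0.56 gap 10.1 q [ 0.29  0.54 -0.25  1.9   0.19  0.73 -1.89]
```

View pics/s8.png

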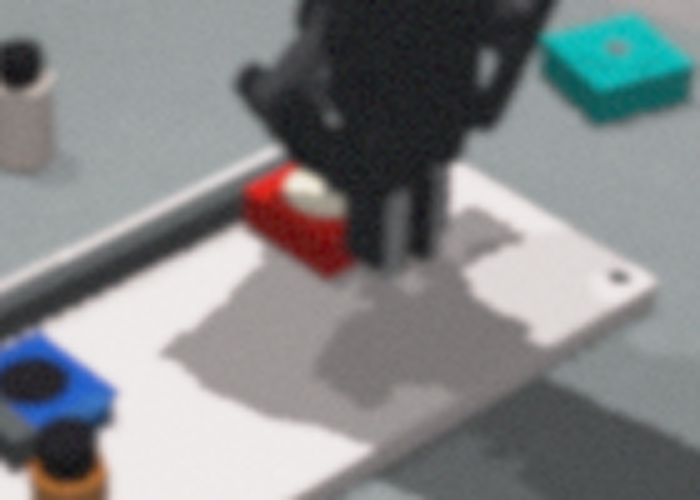

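Almost at the fence. I'll take 1 mm steps and watch the force.

Call:
apply_moves([
  [0.1, 0, 0, 0, 1.0],
  [0.1, 0, 0, 0, 1.0],
  [0.1, 0, 0, 0, 1.0],
  [0, 0, 0, 0, 1.0],
])

```text
t: 8.93
ee_pos: [571.1, -86.3, -21.0]
tool_rot: [0.993, -0.121, -0.001, 0.0]
wrist_force: [-2.0, -0.5, 1.0]
finger_gap: 9.8
```

Call:
apply_moves([
  [0.1, 0, 0, 0, 1.0],
  [0, 0, 0, 0, 1.0],
])

```text
t: 9.18
ee_pos: [571.1, -86.3, -21.2]
tool_rot: [0.993, -0.121, -0.002, 0.0]
wrist_force: [-5.3, 1.9, 3.7]
finger_gap: 10.1
```

```bash
python3 -c "
from h import *
from station import state
tips('s9')" | tail -2
```

```text
side [257. 194.] 726 z 27.7 deck ((21.951942443847656, 19.906082153320312), (167.51516723632812, 76.28700256347656), 86.2047119140625)
t 9.225 deck xy [-10.3 -63. ] z -21.2 toolx yaw rel deck deg -0.04 tilt 0.19 F deck -5.61 -0.02 3.75 gap 10.3 q [ 0.29  0.54 -0.25  1.89  0.19  0.73 -1.89]
```

Contact shows a 5.6 N reaction with the tool at deck x = −10.3; I expected −10 with the cassette on the fence. I'll back off, look, and then go round to the −y side.

Call:
apply_moves([
  [-0.3, 0, 0, 0, 1.0],
  [-1.0, 0, 0, 0, 1.0],
  [-1.7, 0, 0, 0, 1.0],
  [0, 0, -3.0, 0, 0.4],
  [0, 0, -3.0, -0.15, 0.4],
  [0, 1.0, 0, -0.15, 0.4],
  [0, 0, 0, -0.17, 0.4],
  [0, 0, 0, -0.17, 0.4],
  [0, 0, 0, -0.18, 0.4],
  [0, 0, 0, -0.18, 0.4],
  [0, 0, 0, -0.18, 0.4],
  [0, 0, 0, -0.18, 0.4],
])

```text
t: 10.72
ee_pos: [543.3, -89.6, 39.4]
tool_rot: [0.847, 0.532, 0.001, 0.001]
wrist_force: [0.5, -0.1, 0.8]
finger_gap: 4.3
```

Call:
apply_moves([
  [0, 0, 0, -0.18, 0.4],
  [0, 0, 0, -0.031, 0.4],
  [0, 0, 0, 0, 0.4],
])

```text
t: 11.1
ee_pos: [542.9, -89.6, 39.3]
tool_rot: [0.788, 0.615, 0.0, 0.0]
wrist_force: [1.5, -0.2, 0.8]
finger_gap: 4.1
```

```bash
python3 -c "
from h import *
tips('s10')" | tail -4
```

```text
15 4 [[43.5, -32.0], [44.0, 18.8]]
20 6 [[42.9, -28.2], [43.9, 37.4]]
side [268. 188.] 978 z 28.2 deck ((22.842445373535156, -10.92822265625), (66.59635162353516, 225.20480346679688), 0.6011735796928406)
t 11.15 deck xy [-37.  -72.8] z 39.3 toolx yaw rel deck deg 89.84 tilt 0.04 F deck 0.1 -0.04 0.64 gap 4.1 q [ 0.59  0.46 -0.6   1.93  0.34  0.85 -0.43]
```

View pics/s10.png

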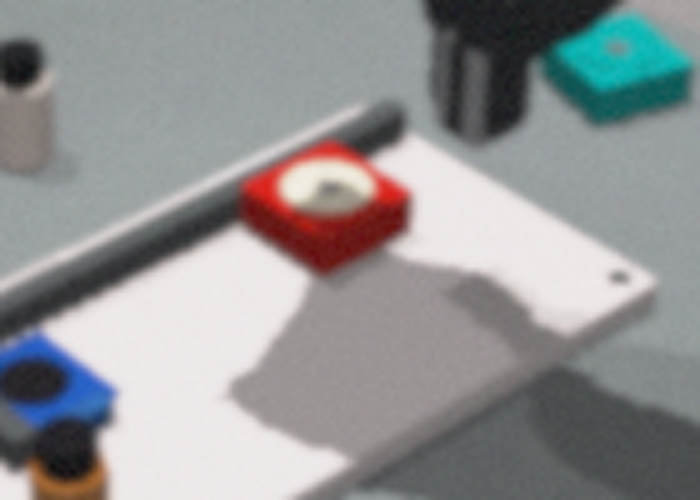

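The cassette sits flush along the fence (red block at crop (325,205)). I'll move behind its −y face and go down.

Call:
apply_moves([
  [-1.9, 0, 0, 0, 0.4],
  [-2.0, 0, 0, 0, 0.4],
  [0, 2.0, 0, 0, 0.4],
  [0, 2.0, 0, 0, 0.4],
  [0, 1.9, 0, 0, 0.4],
  [0, 0, 0, 0, 0.4],
  [0, 0, 1.5, 0, 0.4],
  [0, 0, 1.5, 0, 0.4],
  [0, 0, 0, 0, 0.4],
  [0, 0, 0, 0, 0.4],
])

```text
t: 12.4
ee_pos: [590.2, -141.2, 8.8]
tool_rot: [0.787, 0.616, -0.0, -0.0]
wrist_force: [-0.7, -0.1, 0.3]
finger_gap: 4.0
```

```bash
python3 -c "
from h import *
tips('s11')
from station import viewer
c=viewer.capture('wrist');cv2.imwrite('pics/w11.png',c['color'])" | tail -7
```

```text
55 22 [[7.5, -115.1], [24.6, -99.1]]
60 29 [[5.4, -115.4], [24.0, -99.8]]
65 33 [[5.8, -114.2], [27.1, -99.0]]
70 34 [[6.1, -115.0], [26.7, -99.3]]
75 38 [[6.2, -115.8], [27.6, -99.7]]
side [268. 188.] 977 z 28.0 deck ((22.75951385498047, -11.474525451660156), (66.6441879272461, 226.17288208007812), 0.43301597237586975)
t 12.45 deck xy [  21.9 -111.6] z 9.3 toolx yaw rel deck deg 89.97 tilt 0.02 F deck 0.14 -0.15 0.65 gap 4.0 q [ 0.6   0.59 -0.55  1.8   0.39  0.86 -0.37]
```

View pics/s11.png

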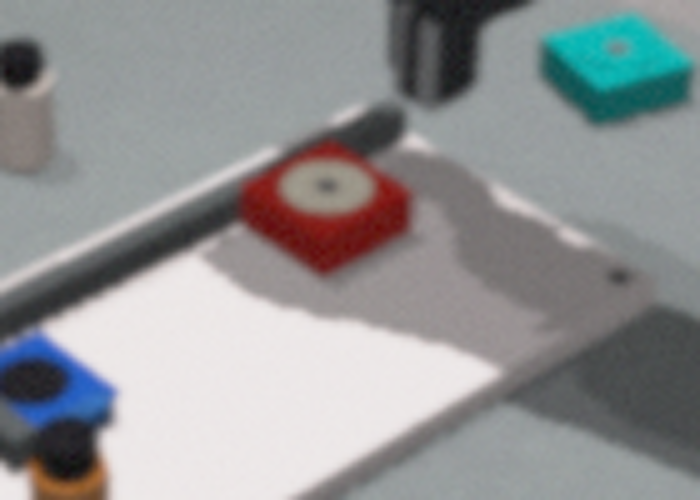

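View pics/w11.png

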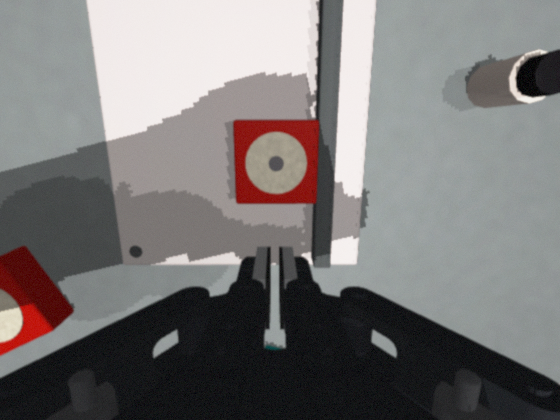

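The fingers are centred on the cassette's width: the wrist view has the tips at (275,250) and the cassette at (276,162), flush with the fence. I'll go down another 30 mm and start the slide.

Call:
apply_moves([
  [0, 0, 1.0, 0, 0.4],
  [0, 0, 1.0, 0, 0.4],
  [0, 0, 0.6, 0, 0.4],
  [0, 0, 0.4, 0, 0.4],
  [0, 0, 0, 0, 0.4],
  [0, 0, 0, 0, 0.4],
])

```text
t: 13.25
ee_pos: [591.0, -141.5, -20.6]
tool_rot: [0.788, 0.616, 0.0, 0.0]
wrist_force: [0.0, -1.0, 0.8]
finger_gap: 3.9
```

Call:
apply_moves([
  [0.4, 0, 0, 0, 0.4],
  [0.4, 0, 0, 0, 0.4],
  [0.3, 0, 0, 0, 0.4],
  [0.3, 0, 0, 0, 0.4],
  [0.3, 0, 0, 0, 0.4],
  [0.3, 0, 0, 0, 0.4],
  [0.3, 0, 0, 0, 0.4],
  [0, 0, 0, 0, 0.4],
])

```text
t: 14.25
ee_pos: [596.3, -118.5, -20.8]
tool_rot: [0.787, 0.616, 0.0, -0.0]
wrist_force: [0.0, -0.5, 0.4]
finger_gap: 3.9
```

```bash
python3 -c "
from h import *
tips('s12')
" | tail -7
```

```text
55 29 [[6.2, -82.8], [29.8, -75.9]]
60 28 [[5.2, -82.3], [29.5, -74.1]]
65 59 [[-10.8, -90.6], [32.9, -74.4]]
70 84 [[-12.2, -96.1], [37.7, -74.5]]
75 61 [[-15.9, -96.4], [34.2, -74.6]]
side [267. 189.] 988 z 28.4 deck ((26.747406005859375, 3.7393646240234375), (65.0600814819336, 198.40650939941406), 3.3715713024139404)
t 14.3 deck xy [ 21.8 -88.5] z -20.9 toolx yaw rel deck deg 89.98 tilt 0.02 F deck -0.38 0.52 0.08 gap 3.8 q [ 0.55  0.63 -0.53  1.81  0.42  0.81 -0.43]
```

View pics/s12.png

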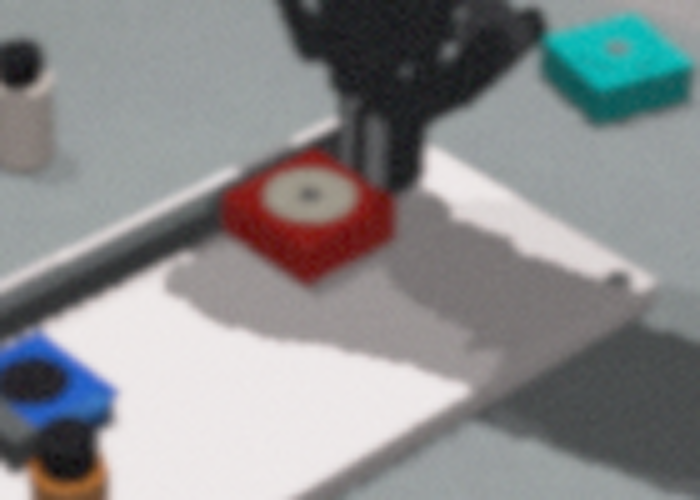

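Call:
apply_moves([
  [0.4, 0.01, 0, 0, 0.4],
  [0.45, 0.01, 0, 0, 0.4],
  [0.45, 0.01, 0, 0, 0.4],
  [0.45, 0.01, 0, 0, 0.4],
  [0.45, 0.01, 0, 0, 0.4],
  [0.45, 0.01, 0, 0, 0.4],
  [0.45, 0.01, 0, 0, 0.4],
  [0.45, 0.01, 0, 0, 0.4],
  [0.45, 0.01, 0, 0, 0.4],
  [0.45, 0.01, 0, 0, 0.4],
  [0.45, 0.01, 0, 0, 0.4],
  [0.4, 0.01, 0, 0, 0.4],
])

```text
t: 15.8
ee_pos: [610.2, -67.7, -20.8]
tool_rot: [0.788, 0.616, 0.0, 0.0]
wrist_force: [-0.5, 0.1, -0.1]
finger_gap: 3.9
```

```bash
python3 -c "
from h import *
tips('s13')
" | tail -3
```

```text
75 62 [[-16.2, -44.8], [36.7, -21.9]]
side [254. 197.] 936 z 29.3 deck ((24.826677322387695, 31.600173950195312), (65.9326400756836, 142.6375274658203), 2.863807439804077)
t 15.85 deck xy [ 23.2 -34.5] z -20.7 toolx yaw rel deck deg 90.01 tilt 0.06 F deck 0.37 1.78 -0.08 gap 4.0 q [ 0.46  0.64 -0.53  1.79  0.43  0.82 -0.52]
```

View pics/s13.png

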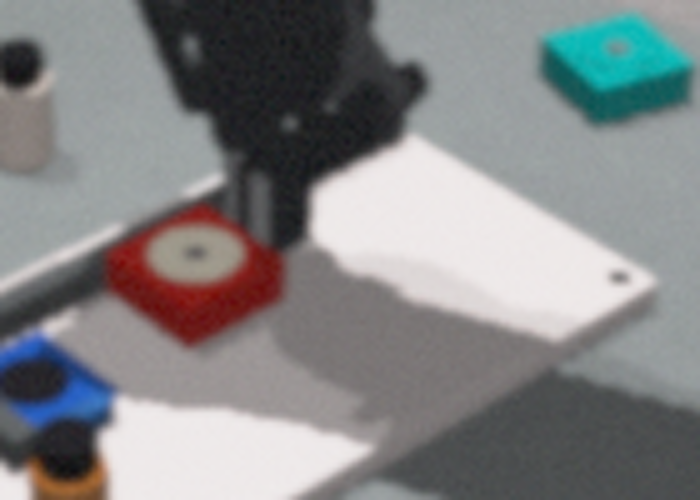

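Call:
apply_moves([
  [0.45, 0, 0, 0, 0.4],
  [0.45, 0, 0, 0, 0.4],
  [0.45, 0, 0, 0, 0.4],
  [0.45, 0, 0, 0, 0.4],
  [0.45, 0, 0, 0, 0.4],
  [0.45, 0, 0, 0, 0.4],
  [0.45, 0, 0, 0, 0.4],
  [0.45, 0, 0, 0, 0.4],
  [0.45, 0, 0, 0, 0.4],
  [0.45, 0, 0, 0, 0.4],
  [0.45, 0, 0, 0, 0.4],
  [0.4, 0, 0, 0, 0.4],
])

```text
t: 17.35
ee_pos: [623.0, -15.7, -20.8]
tool_rot: [0.788, 0.616, 0.0, -0.0]
wrist_force: [0.6, -0.0, 0.1]
finger_gap: 4.0
```

```bash
sed -i 's/140:240,230:370/170:270,190:330/' h.py; python3 -c "
from h import *
tips('s14')
" | tail -3
```

```text
side [299. 166.] 89 z 27.4 deck ((49.52903366088867, -95.23881530761719), (11.556344985961914, 58.17863464355469), 1.1606073379516602)
side [239. 206.] 875 z 30.5 deck ((22.978328704833984, 57.25377655029297), (66.31010437011719, 90.78104400634766), 2.168358087539673)
t 17.4 deck xy [23.1 19. ] z -20.7 toolx yaw rel deck deg 90.01 tilt 0.05 F deck 0.24 0.9 0.18 gap 4.3 q [ 0.37  0.66 -0.53  1.77  0.43  0.83 -0.61]
```

View pics/s14.png

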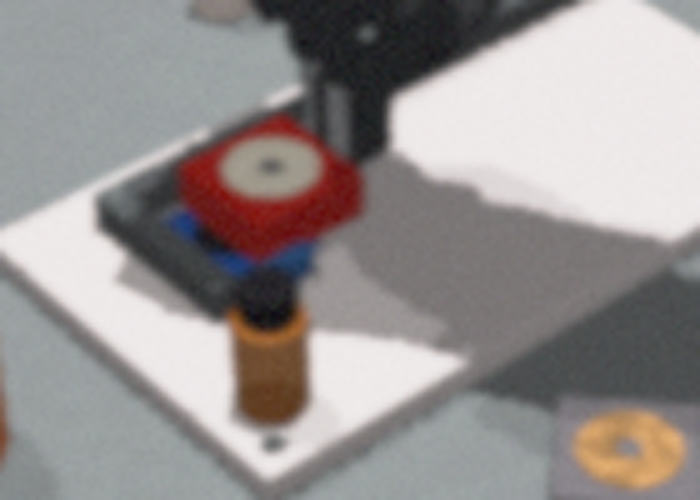

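It's entering the pocket, inside the lip, with about 16 mm left. I'll slow down.

Call:
apply_moves([
  [0.3, 0, 0, 0, 0.4],
  [0.3, 0.01, 0, 0, 0.4],
  [0.3, 0.01, 0, 0, 0.4],
  [0.2, 0.01, 0, 0, 0.4],
  [0.1, 0.01, 0, 0, 0.4],
  [0.1, 0.01, 0, 0, 0.4],
  [0.1, 0.01, 0, 0, 0.4],
  [0, 0, 0, 0, 0.4],
])

```text
t: 18.4
ee_pos: [627.1, -2.5, -20.8]
tool_rot: [0.788, 0.616, 0.0, 0.0]
wrist_force: [0.4, -0.1, -0.3]
finger_gap: 3.8
```

Call:
apply_moves([
  [0.1, 0.02, 0, 0, 0.4],
  [0.1, 0.02, 0, 0, 0.4],
  [0, 0, 0, 0, 0.4],
])

```text
t: 18.77
ee_pos: [627.9, -0.5, -20.8]
tool_rot: [0.788, 0.616, 0.0, -0.0]
wrist_force: [0.4, -0.4, -0.1]
finger_gap: 3.7
```

```bash
python3 -c "
from h import *
tips('s15')
" | tail -3
```

```text
side [294. 168.] 131 z 27.3 deck ((49.556480407714844, -84.02603149414062), (80.38800811767578, 11.562139511108398), 89.65467071533203)
side [233. 209.] 835 z 30.6 deck ((21.747451782226562, 65.2464599609375), (66.99217224121094, 73.83272552490234), 1.6055359840393066)
t 18.825 deck xy [24.3 34. ] z -20.8 toolx yaw rel deck deg 89.97 tilt 0.03 F deck 1.07 0.24 -0.06 gap 3.7 q [ 0.35  0.66 -0.53  1.76  0.43  0.84 -0.63]
```

View pics/s15.png

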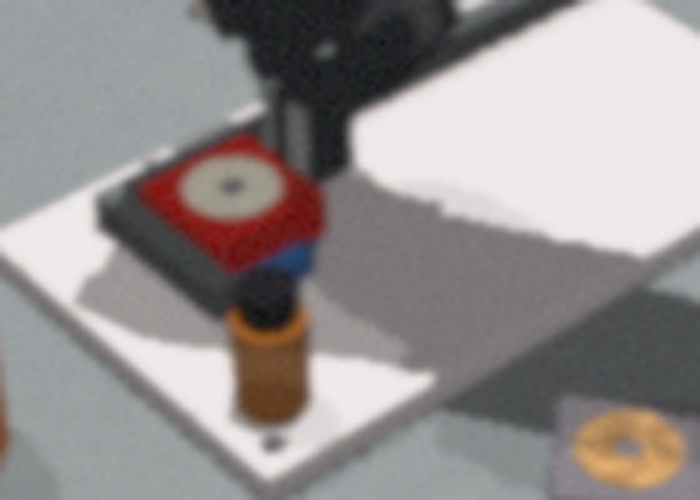

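Nearly home, with no stop reaction yet. More 1 mm steps.

Call:
apply_moves([
  [0.1, 0, 0, 0, 0.4],
  [0, 0, 0, 0, 0.4],
])

```text
t: 19.08
ee_pos: [628.2, 0.4, -20.7]
tool_rot: [0.788, 0.616, 0.0, 0.0]
wrist_force: [0.1, -0.5, 0.7]
finger_gap: 3.9
```

Call:
apply_moves([
  [0.1, 0, 0, 0, 0.4],
  [0, 0, 0, 0, 0.4],
])

```text
t: 19.32
ee_pos: [628.4, 0.8, -20.8]
tool_rot: [0.788, 0.616, -0.0, 0.0]
wrist_force: [-0.7, -1.0, 0.5]
finger_gap: 3.8
```

Call:
apply_moves([
  [0.1, 0, 0, 0, 0.4],
  [0, 0, 0, 0, 0.4],
])

```text
t: 19.58
ee_pos: [628.3, 0.9, -20.8]
tool_rot: [0.788, 0.616, -0.001, 0.0]
wrist_force: [-1.1, -2.6, 2.1]
finger_gap: 3.9
```

Call:
apply_moves([
  [0.1, 0, 0, 0, 0.4],
  [0, 0, 0, 0, 0.4],
])

```text
t: 19.82
ee_pos: [628.3, 0.8, -20.8]
tool_rot: [0.788, 0.616, -0.001, 0.001]
wrist_force: [-2.5, -4.1, 3.4]
finger_gap: 4.1
```

```bash
python3 -c "
from h import *
tips('s16')
" | tail -3
```

```text
side [294. 168.] 126 z 27.4 deck ((49.54142761230469, -80.37739562988281), (85.21141052246094, 10.80850601196289), 89.9316177368164)
side [233. 209.] 837 z 30.7 deck ((22.43342399597168, 66.52883911132812), (66.48329162597656, 72.34961700439453), 2.3030011653900146)
t 19.875 deck xy [24.3 35.4] z -20.8 toolx yaw rel deck deg 89.89 tilt 0.17 F deck -0.59 -5.09 2.66 gap 4.5 q [ 0.34  0.67 -0.53  1.76  0.44  0.84 -0.63]
```

View pics/s16.png

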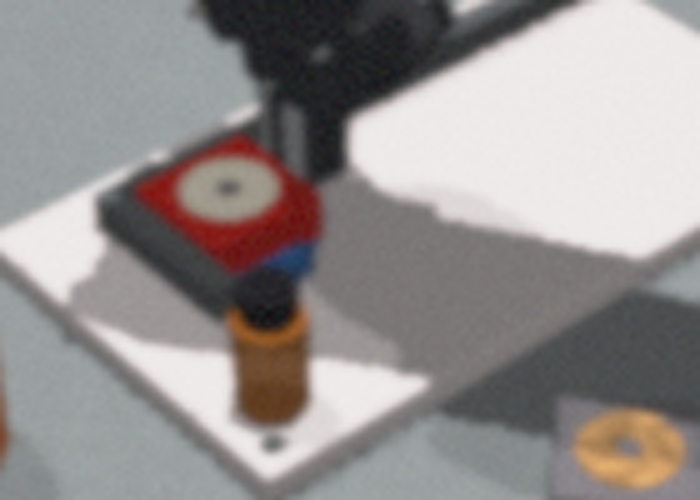

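The tool stops at y = 35.4 (expected 35) with a 5 N reaction from the stop. I'll retreat straight back, lift and check.

Call:
apply_moves([
  [-0.3, 0, 0, 0, 0.4],
  [-0.6, 0, 0, 0, 0.4],
  [-1.5, 0, 0, 0, 0.4],
  [-2.0, 0, 0, 0, 0.4],
  [-1.0, 0, -3.0, 0, 0.4],
  [0, 0, -4.0, 0, 0.4],
  [0, 0, -4.0, 0, 0.4],
  [0, 0, 0, 0, 0.4],
  [0, 0, 0, 0, 0.4],
])

```text
t: 21.0
ee_pos: [615.0, -50.9, 88.7]
tool_rot: [0.788, 0.616, -0.001, 0.0]
wrist_force: [1.0, -0.3, 0.1]
finger_gap: 4.1
```

```bash
python3 -c "
from h import *
tips('s17')
from station import viewer
c=viewer.capture('wrist');cv2.imwrite('pics/w17.png',c['color'])
c=viewer.capture('top');cv2.imwrite('pics/t17.png',c['color'])
W=cloud(c)" | tail -3
```

```text
20 7 [[43.3, -91.6], [43.9, 28.8]]
side [244. 201.] 1060 z 28.6 deck ((47.302635192871094, -3.8305740356445312), (65.14567565917969, 232.15664672851562), 14.167966842651367)
t 21.05 deck xy [ 23.1 -17.9] z 87.9 toolx yaw rel deck deg 89.89 tilt 0.14 F deck -0.38 0.26 -0.46 gap 3.8 q [ 0.49  0.51 -0.6   1.74  0.33  1.   -0.48]
```

View pics/w17.png

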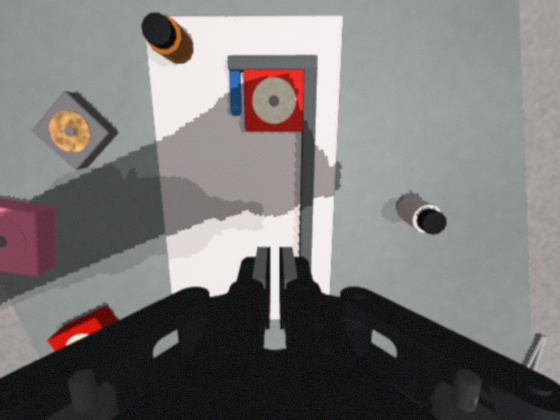

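View pics/s17.png

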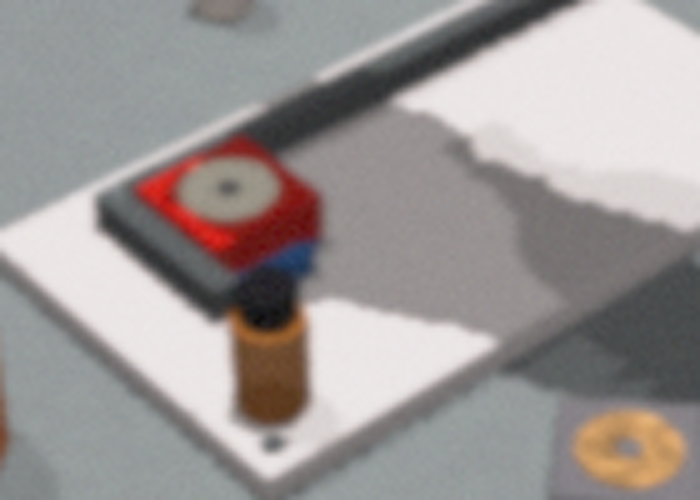

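Run:
```python
from h import *
im=cv2.imread('pics/w17.png');cv2.imwrite('pics/w17c.png',cv2.resize(im[45:145,215:335],None,fx=6,fy=6,interpolation=2))
from station import viewer
c=viewer.capture('wrist');W=cloud(c);d=deck(W);Z=W[...,2]
hsv=cv2.cvtColor(c["color"],cv2.COLOR_BGR2HSV)
m=((hsv[...,0]<6)|(hsv[...,0]>174))&(hsv[...,1]>150)&(Z>25)&(Z<36)&(d[...,1]>30)
print(rect(d[m]),np.nanmedian(Z[m]),np.nanpercentile(Z[m],[5,95]))
f=(hsv[...,1]<80)&(hsv[...,2]<110)&(Z>20)&(Z<30)
a=f&(d[...,1]>0)&(d[...,1]<40)&(d[...,0]>35);print("fence top x",np.percentile(d[a][:,0],[3,97]))
a=f&(d[...,1]>84)&(d[...,0]<40);print("stop top y",np.percentile(d[a][:,1],[3,97]))
```

```text
((23.222166061401367, 68.40249633789062), (42.86164474487305, 43.70829391479492), 89.92906951904297) 31.632436964850893 [30.49478657 32.73680876]
fence top x [45.33597192 54.69808784]
stop top y [90.7495475  98.84586978]
```

View pics/w17c.png

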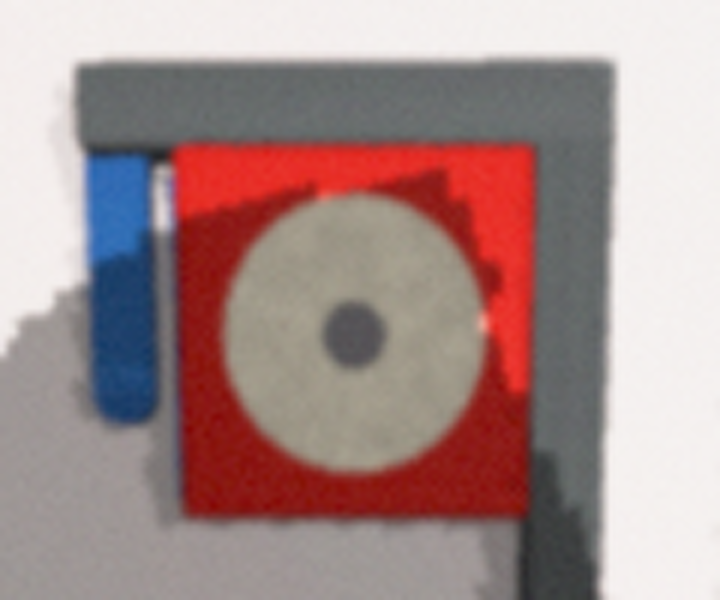

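The cassette measures (23.2, 68.4) against home at (23, 68). It's turned 0.1°, flat, and against both the fence and the stop. Handing in.

Run:
```python
from station import r
print(r.close_job())
```

```text
the job is handed in; nothing more can be done
None
```

The red cassette is fully home in the blue-floored pocket, against both the fence and the end stop, with the hand well clear. I handed the job in at about 21 s. The cassette was pushed square to the fence with two fingertips, then slid along it from behind; it was never gripped or lifted.

- **Position:** the last wrist view puts the cassette at deck (23.2, 68.4) mm against home at (23, 68), turned about 0.1° and flat. The camera can't resolve better than about 2 mm. Contact agrees with it: the tool stopped within 0.5 mm of where I expected at both the fence and the stop, with about 5–6 N of push.
- **Other items:** I saw no sign that the spare, either vial or the jar had moved. I compared them by eye only and didn't re-measure their positions. The jar was not clearly visible in the last pictures I looked at, but the arm never came near it.
- **One disagreement:** the reported tool height was about 41 mm lower than the real fingertips, as shown by depth, image and shadow. I set the working height from the cameras instead. Sideways readings agreed to within about 3 mm.

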